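# Shut and lock the tube shaker's lid

## Robot

A 6-joint arm with a two-finger parallel gripper is mounted at the origin on the work surface. World frame = base frame: x ahead of the robot, y to its left, z up, the work surface at z = 0. Lengths are in mm, angles in rad, forces in N, time in s.
With the tool pointing down it reaches from about 350 to 775 mm from the base axis. Payload 7.3 kg.
Tool frame: the origin (TCP) lies at the very end of the fingers, on their centre line; the grasp point (between the pads) lies 19 mm behind it; z points along the fingers, y is the line along which they close (so a half turn about z gives the same grasp; the last joint's range is limited). The gripper opens to 92 mm and grips with 3 to 60 N. Pads are 19 mm wide; open, the fingers measure 130 mm over their backs; the gripper's body (75 mm by 190 mm) begins 47 mm behind the grasp point.
Start: joints at [1.13, 0.342, 1.524, -0, 1.275, -0.146], TCP at [152.523, 502.376, 226.741] pointing down, gripper open.
Joint ranges: [-2.53, 2.53], [-0.77, 2.02], [0.04, 2.7], [-1, 4.14], [0.28, 2.66], [-3.11, 3.11]. Speed limits (rad/s): [2.57, 2.57, 3.14, 3.14, 3.14, 3.14].

## Interface

Orientations are given as [roll, pitch, yaw] about the fixed x, y, z axes, in that order (R = Rz(yaw) Ry(pitch) Rx(roll)).
In Python, from plant import get_obs, capture, close_job gives the robot as it stands. The module is installed in compiled form; this text tells all that it offers.
- The arm moves only by the shell command python3 -m handwheel 'ROWS'. ROWS is JSON, a list of rows, each a list of 3 entries, a list of its own where there are three numbers: the turn, a rotation vector about the tool's x, y, z in degrees, then the shift along the tool's x, y, z in m, then the opening, from 0 (shut) to 1 (fully open). A call has 1 to 12 rows; each row is the pose to reach, as a shift and turn from the pose commanded when the call began, along the tool's axes at that moment; what a row does not reach only later rows make up. A row lasts 1/10 s, in which the tool goes at most 50 mm and 8.59 degrees, less where a joint would pass 70% of its speed; a pose out of reach is approached as far as the arm can. A call with a gripper value outside its range is refused whole. The fingers move at their own pace and stop on an object; the grip force is fixed at half the most. Time passes only in rows, so rows that repeat a pose let the fingers close. It gives the time, the measured TCP pose, the force, the opening and the grip force at its end, in the units of the state.
- get_obs(): the state, without advancing time (a new reading comes with each control period).
- capture(name): name is "side" or "top"; returns a dict with "image" (400x640x3 uint8, red, green, blue), "depth" (400x640 float32, mm along the optical axis (not along the pixel's ray), 0 where there is no reading), "fx", "fy", "cx", "cy" (pixels), "k1" (the pictures are not rectified: a ray, as slopes to the right and down, at radius r is drawn at 1 + k1 r^2 times it, then the intrinsics apply), "camera_from_world" (4x4, takes a point from world to camera coordinates). Camera axes: x right, y down, z forward; pixel columns grow to the right and rows downward; lengths in mm; the calibration is good to about 2 mm. A picture is of the moment at which its call begins.
- close_job(): hands the job in; it is judged then, once.
The state is a dict: "time": time; "joint_positions": joint angles; "dq": joint speeds; "tau": joint torques, N m; "tool_pos": TCP position; "tcp_rot": TCP orientation; "contact_force": force on the tool from outside, world axes, zero at the start; "moment": the same for the moment, N m; "grip_width": finger opening in mm; "finger_force": force on a finger pad.
Only numpy, scipy, OpenCV 4.12 (cv2) and the standard library are available. Lean on these libraries where they do the work, as an engineer would, in place of code of your own. Each camera call takes 0.05 s, during which the arm holds its last target. There are 200 camera calls.

## Task

Get the tube shaker ready to run: gently swing its blue lid fully shut, then press the red wing fastener down just hard enough and turn it a quarter turn clockwise until its cam catches and it stays locked when let go. Do not force the fastener, and leave the rack, bottle and tip box around the shaker where they stand.

Things in the scene. Friction and masses are not known exactly. Their poses are not given: they have to be found in the camera images.
- shaker: white bench-top tube shaker, 280 (x) x 240 (y) x 102 mm high, fixed to the bench; origin under its centre on the bench, x towards the hinge at its far side, z up
- lid (a joint): angle of the blue lid: 0 shut and level, positive open (front edge up), starts 0.3 to 0.6 rad. The lid is 267 x 236 x 12 mm, 0.2 to 0.4 kg, and stays where it is left (stiff hinge: 1 to 3 N at the pad closes it); shut, its top face is 114 mm above the bench
- lid_hinge (a point): a point on the lid's hinge line, above the middle of the shaker's far side, 105 mm above the bench; the hinge line runs along the shaker's y; axes as the shaker's when the lid is shut (x towards the far side). The lid reaches from 4 mm beyond the hinge to 263 mm in front of it
- lid_pad (a point): black round rubber push pad (28 mm) on the lid's top face, 190 mm in front of the hinge, 80 mm to the shaker's -y side, 10 mm above the hinge when shut; axes turn with the lid (z out of its top face)
- wing_top (a point): centre of the top of the fastener's red wing, on the turning axis, which stands square on the lid on its middle line 215 mm in front of the hinge; z along that axis out of the lid; x along the wing. The wing is 42 long, 14 thick, 25 mm high and stands on a red round flange, 44 mm across and 5 mm thick; wing top 49 mm above the lid's face while not pressed
- cam (a joint): turn of the wing, clockwise positive looking down on the lid: 0 = unlocked, wing along the shaker's x (towards the yellow mark); 1.57 rad = locked, wing along y (white line towards the green mark); end stop at 1.64. It can be turned only while pressed down with the lid shut, and must be turned to beyond about 1.45 under pressure (up to the end stop is fine), then let up
- fastener: the spring-loaded fastener carried by the lid, with wing and cross bar; origin on its axis on the lid's top face while not pressed, z out of the lid. Spring: about 4 N to start, 0.3 N more per mm, at most 9 N. It must sink 5 to 15 mm before the cross bar is clear to turn: the depth differs every time and cannot be seen, only felt at the stop (see socket)
- socket: latch socket under the fastener: brass catch plate over a stop; origin on its floor 47 mm above the bench. About 1.2 mm beyond the clear depth the bar lands on the stop (25 N per mm, felt as a sudden rise: press slowly). Let up after the turn, the bar rises about 4 mm into a notch and is caught. More than 16 N between fastener and socket, pressing, turning or pulling up, damages it
- tube_rack: loose green tube rack with white-capped tubes, 105 x 60 x 55 mm; origin under its centre
- wash_bottle: loose white wash bottle with a bent spout, 64 mm across, 165 mm high; origin under its centre
- tip_box: loose yellow pipette tip box, 97 x 77 x 59 mm; origin under its centre

How it is judged:
By the outcome, as a careful person would: the job done as asked, in the order asked, and still so for the second after the job is handed in, with the robot touching nothing.
It also fails if it takes over 59 s, if anything falls off the work surface, if the arm or the gripper's body presses on something with over 40 N, if the wrist force passes 120 N, or if a joint passes its speed limit or range.

## Working session

There is one attempt and no reset: what is moved stays moved. The work goes in short steps, Python scripts to look and compute and a shell command to move; the robot and the scene stay as the last step left them, time stands still between calls to the robot, and variables do not carry over. Pictures are saved under pics/ and viewed, at most 10 in all, crops included, and the job is handed in when it is done.

```bash
mkdir -p pics; cat > h.py <<'E'
import numpy as np,cv2
from plant import get_obs,capture,close_job
def world(c,mask):
    # mask pixels -> world points via depth
    v,u=np.nonzero(mask&(c["depth"]>0)); d=c["depth"][v,u]
    K=np.array([[c["fx"],0,c["cx"]],[0,c["fy"],c["cy"]],[0,0,1.]])
    p=cv2.undistortPoints(np.stack([u,v],1).astype(float)[:,None],K,np.array([c["k1"],0,0,0,0.]))[:,0]
    P=np.c_[p*d[:,None],d,np.ones(len(d))]
    return (np.linalg.inv(c["camera_from_world"])@P.T).T[:,:3]
E
python3 - <<'E'
from h import *
print(get_obs())
for n in("side","top"):
    c=capture(n); np.savez(f"{n}0.npz",**c); cv2.imwrite(f"pics/{n}0.png",c["image"][:,:,::-1])
    print(n,c["fx"],c["k1"],np.round(np.linalg.inv(c["camera_from_world"]),2),(c["depth"]>0).mean())
E
```

```text
{'time': 0.0, 'joint_positions': array([ 1.12999785e+00,  3.42686307e-01,  1.52503455e+00, -1.42070173e-05,
        1.27539571e+00, -1.45972965e-01]), 'dq': array([ 0.00111821,  0.00056237, -0.00031048, -0.00051998, -0.0001705 ,
       -0.0008887 ]), 'tau': array([-2.21997420e-04, -4.31237698e+01, -2.44223481e+01,  7.17388233e-02,
        5.60841768e-02, -1.70287094e-04]), 'tool_pos': array([152.34084319, 501.97715712, 226.05774633]), 'tcp_rot': array([-3.14008297e+00, -2.08220288e-04,  2.84677113e+00]), 'contact_force': array([-0.23671847, -0.32285485,  0.2537221 ]), 'moment': array([ 0.02835696, -0.0079562 ,  0.01778747]), 'finger_force': 0.0, 'grip_width': 91.75166740674784}
side 418.434022716452 0.025320459752406446 [[ 9.2000e-01 -2.7000e-01  2.9000e-01  3.5224e+02]
 [-3.9000e-01 -6.3000e-01  6.7000e-01 -5.6137e+02]
 [-0.0000e+00 -7.3000e-01 -6.8000e-01  7.7028e+02]
 [ 0.0000e+00  0.0000e+00  0.0000e+00  1.0000e+00]] 0.99609765625
top 397.9842097470242 -0.00880586786285993 [[-1.20000e-01 -9.70000e-01  2.20000e-01  4.15210e+02]
 [-9.90000e-01  1.20000e-01 -3.00000e-02  6.68900e+01]
 [ 0.00000e+00 -2.20000e-01 -9.70000e-01  1.00525e+03]
 [ 0.00000e+00  0.00000e+00  0.00000e+00  1.00000e+00]] 0.99585546875
```

View pics/side0.png

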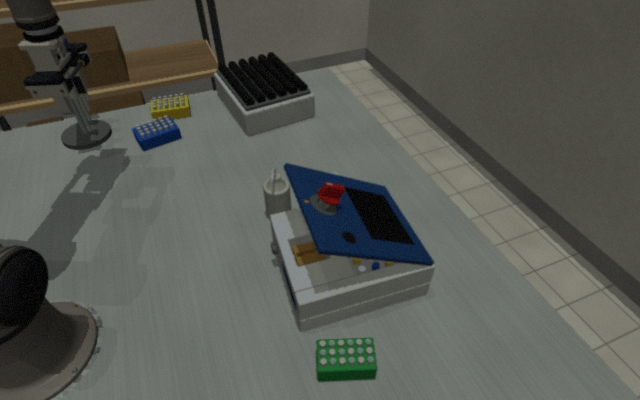

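View pics/top0.png

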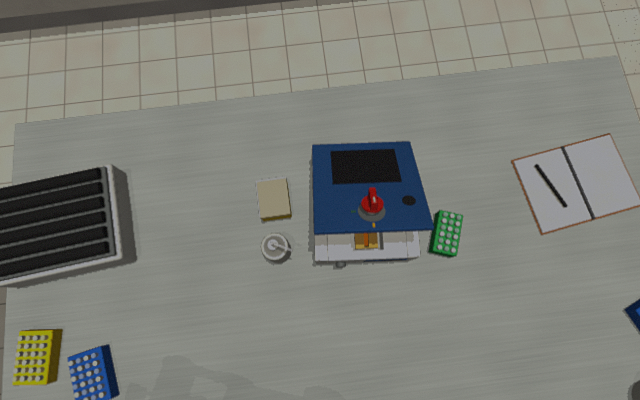

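The side view shows the open lid (about 350,210), red wing (330,193) and pad (349,238). In the top view the wing is at (373,195), the pad at (409,200), the rack at (447,233), the bottle at (276,247) and the tip box at (273,199).

```bash
cat > lid.py <<'E'
from h import *
def measure(n,c):
    hsv=cv2.cvtColor(c["image"],cv2.COLOR_RGB2HSV); roi=np.zeros(hsv.shape[:2],bool)
    if n=="top": roi[130:270,300:440]=1
    else: roi[150:280,260:440]=1
    blue=(roi&(abs(hsv[...,0].astype(int)-110)<12)&(hsv[...,1]>150)&(hsv[...,2]>50)).astype(np.uint8)
    P=world(c,cv2.erode(blue,np.ones((3,3)))>0)
    for t in(15,6,4):
        m=P.mean(0); N=np.linalg.svd(P-m,full_matrices=False)[2][2]; N*=np.sign(N[2]); P=P[abs((P-m)@N)<t]
    Pa=world(c,blue>0); Pa=Pa[abs((Pa-m)@N)<8]
    # hinge direction = horizontal direction in plane; shaker y
    y=np.cross([0,0,1],N); y/=np.linalg.norm(y); y*=np.sign(y[1])
    x=np.cross(y,N)
    q=np.c_[(Pa-m)@x,(Pa-m)@y].astype(np.float32)
    r=cv2.minAreaRect(q); b=cv2.boxPoints(r)
    W=m+b[:,:1]*x+b[:,1:]*y
    print(n,"tilt",np.arccos(N[2]),"yaw from tilt",np.arctan2(-y[0],y[1]),"rect",r)
    print("rect corners\n",W.round(1)," ctr",(m+r[0][0]*x+r[0][1]*y).round(1))
    red=roi&((hsv[...,0]<8)|(hsv[...,0]>172))&(hsv[...,1]>150)&(hsv[...,2]>60)
    R=world(c,red); h=(R-m)@N
    print("red height",np.percentile(h,[2,50,98]).round(1)); T=R[h>np.percentile(h,98)-6]
    print("wing top",len(T),T.mean(0).round(1)); d=T-T.mean(0);print(np.linalg.svd(d,full_matrices=False)[2][0].round(2))
    return m,N,x,y
if __name__=="__main__":
    for n in("side","top"):
        c=dict(np.load(f"{n}0.npz")); m,N,x,y=measure(n,c)
        # dark round pad
        g=c["image"].max(2); u,v,w=(349,238,12) if n=="side" else (409,200,9)
        M=np.zeros(g.shape,bool); M[v-w:v+w,u-w:u+w]=1; M&=g<45
        Q=world(c,M); print("pad",len(Q),np.median(Q,0).round(1),Q.mean(0).round(1), g[v,u])
        # yaw from front shaker edge: white top face
        im=c["image"].astype(int); P=world(c,np.ones(g.shape,bool)).reshape(-1,3) if 0 else None
E
python3 lid.py
```

```text
side tilt 0.5079396247550435 yaw from tilt -0.0885136736580482 rect ((37.19041442871094, 27.107376098632812), (233.3566131591797, 263.1257629394531), 89.86433410644531)
rect corners
 [[ 516.3 -164.8  241.9]
 [ 745.3 -185.7  113.9]
 [ 766.4   46.7  113.6]
 [ 537.5   67.6  241.6]]  ctr [641.4 -59.  177.8]
red height [19.9 33.1 49.9]
wing top 99 [591.5 -56.6 260.2]
[ 0.9  -0.04 -0.44]
pad 107 [ 584.4 -132.4  206.9] [ 584.8 -132.4  207.1] 15
top tilt 0.5094176376465185 yaw from tilt -0.08552436103311847 rect ((34.5506591796875, -4.270912170410156), (266.2393798828125, 233.40530395507812), 0.016447145491838455)
rect corners
 [[ 533.7   70.   240.9]
 [ 513.9 -162.6  240.9]
 [ 745.5 -182.4  111. ]
 [ 765.3   50.2  111.1]]  ctr [639.6 -56.2 176. ]
red height [20.8 25.3 50.5]
wing top 101 [589.8 -51.  259.2]
[-0.88  0.08  0.46]
pad 95 [ 583.4 -131.3  205.1] [ 583.3 -131.5  205. ] 28
```

```bash
cat > go.py <<'E'
import sys
from h import *
from scipy.spatial.transform import Rotation as Ro
# go.py x y z yaw [pitch] : shift/turn in tool axes from measured pose to a tool-down target
a=[float(s) for s in sys.argv[1:]]
o=get_obs(); R=Ro.from_euler("xyz",o["tcp_rot"]); T=Ro.from_euler("xyz",[np.pi,0,a[3]])
if len(a)>4: T=Ro.from_euler("xyz",[np.pi,0,a[3]])*Ro.from_rotvec([0,a[4],0])
print("turn",(R.inv()*T).as_rotvec(degrees=True).round(2),"shift mm",R.inv().apply(np.array(a[:3])-o["tool_pos"]).round(1),"t",o["time"],"F",o["contact_force"].round(2),"pos",o["tool_pos"].round(1))
E
python3 go.py 584 -132 290 3.054
```

```text
turn [ -0.07  -0.02 -11.87] shift mm [-597.2 -481.3  -63.3] t 0.1 F [-0.49 -0.29 -0.66] pos [152.4 502.  226.1]
```

```bash
python3 -m handwheel '[[[0,0,0],[-0.01,-0.008,-0.01],0],[[0,0,-1],[-0.03,-0.024,-0.025],0],[[0,0,-2],[-0.06,-0.048,-0.045],0],[[0,0,-3],[-0.09,-0.072,-0.063],0],[[0,0,-4],[-0.12,-0.096,-0.063],0],[[0,0,-5],[-0.15,-0.12,-0.063],0],[[0,0,-6],[-0.18,-0.144,-0.063],0],[[0,0,-7],[-0.21,-0.168,-0.063],0],[[0,0,-8],[-0.24,-0.192,-0.063],0],[[0,0,-9],[-0.27,-0.216,-0.063],0],[[0,0,-10],[-0.3,-0.241,-0.063],0],[[0,0,-12],[-0.32,-0.257,-0.063],0]]'; python3 go.py 584 -132 290 3.054
```

```text
time: 1.3
tool_pos: [384.8, 160.7, 290.4]
tcp_rot: [-3.141, 0.001, 3.055]
contact_force: [0.2, 1.2, 0.8]
grip_width: 2.0
finger_force: 0.0
turn [-0.02  0.05  0.08] shift mm [-223.7 -274.5    0.7] t 1.3 F [0.17 1.23 0.75] pos [384.8 160.7 290.4]
```

```bash
python3 -m handwheel '[[[0,0,0],[-0.02,-0.025,0],0],[[0,0,0],[-0.043,-0.053,0],0],[[0,0,0],[-0.068,-0.083,0],0],[[0,0,0],[-0.093,-0.114,0],0],[[0,0,0],[-0.118,-0.145,0],0],[[0,0,0],[-0.143,-0.175,0],0],[[0,0,0],[-0.168,-0.206,0],0],[[0,0,0],[-0.19,-0.232,0],0],[[0,0,0],[-0.208,-0.255,0],0],[[0,0,0],[-0.219,-0.268,0],0],[[0,0,0],[-0.223,-0.274,0],0],[[0,0,0],[-0.223,-0.274,0],0]]'; python3 go.py 584 -132 212 3.054
```

```text
time: 2.5
tool_pos: [582.5, -129.5, 289.7]
tcp_rot: [3.141, -0.0, 3.055]
contact_force: [-1.3, -0.0, -0.5]
grip_width: 0.4
finger_force: 0.0
turn [ 0.01 -0.03  0.06] shift mm [-1.7 -2.4 77.7] t 2.5 F [-1.33 -0.03 -0.52] pos [ 582.5 -129.5  289.7]
```

```bash
python3 -m handwheel '[[[0,0,0],[-0.002,-0.002,0.015],0],[[0,0,0],[-0.002,-0.002,0.035],0],[[0,0,0],[-0.002,-0.002,0.055],0],[[0,0,0],[-0.002,-0.002,0.065],0],[[0,0,0],[-0.002,-0.002,0.068],0],[[0,0,0],[-0.002,-0.002,0.070],0],[[0,0,0],[-0.002,-0.002,0.072],0],[[0,0,0],[-0.002,-0.002,0.074],0]]'; python3 go.py 584 -132 206 3.054
```

```text
time: 3.3
tool_pos: [585.0, -130.7, 216.5]
tcp_rot: [-3.141, 0.002, 3.056]
contact_force: [-0.3, 0.3, -0.3]
grip_width: 0.4
finger_force: 0.0
turn [-0.02  0.09  0.13] shift mm [ 0.9 -1.3 10.5] t 3.3 F [-0.34  0.29 -0.26] pos [ 585.  -130.7  216.5]
```

```bash
python3 -m handwheel '[[[0,0,0],[0,-0.001,0.002],0],[[0,0,0],[0,-0.001,0.004],0],[[0,0,0],[0,-0.001,0.006],0],[[0,0,0],[0,-0.001,0.008],0],[[0,0,0],[0.001,-0.001,0.01],0],[[0,0,0],[0.002,-0.001,0.012],0],[[0,0,0],[0.003,-0.001,0.014],0],[[0,0,0],[0.004,-0.001,0.016],0]]'; python3 go.py 584 -132 206 3.054
```

```text
time: 4.1
tool_pos: [580.5, -131.4, 199.6]
tcp_rot: [3.142, 0.0, 3.056]
contact_force: [0.3, -0.0, 1.7]
grip_width: 0.5
finger_force: 0.5
turn [0.   0.   0.12] shift mm [-3.5 -0.3 -6.4] t 4.1 F [ 0.32 -0.05  1.72] pos [ 580.5 -131.4  199.6]
```

```bash
python3 -m handwheel '[[[0,0,0],[0.002,0,0.004],0],[[0,0,0],[0.0045,0,0.008],0],[[0,0,0],[0.0065,0,0.012],0],[[0,0,0],[0.0085,0,0.016],0],[[0,0,0],[0.01,0,0.02],0],[[0,0,0],[0.012,0,0.024],0],[[0,0,0],[0.0135,0,0.028],0],[[0,0,0],[0.0155,0,0.032],0],[[0,0,0],[0.017,0,0.036],0],[[0,0,0],[0.018,0,0.04],0],[[0,0,0],[0.0195,0,0.044],0],[[0,0,0],[0.021,0,0.048],0]]'; python3 go.py 551.5 -130 115 3.054
```

```text
time: 5.3
tool_pos: [559.6, -129.6, 151.4]
tcp_rot: [3.141, 0.0, 3.056]
contact_force: [0.8, 1.0, 1.6]
grip_width: 0.8
finger_force: 0.4
turn [0.01 0.   0.13] shift mm [ 8.1 -1.1 36.4] t 5.3 F [0.83 1.02 1.63] pos [ 559.6 -129.6  151.4]
```

```bash
python3 -m handwheel '[[[0,0,0],[0.001,0,0.004],0],[[0,0,0],[0.002,0,0.008],0],[[0,0,0],[0.003,0,0.012],0],[[0,0,0],[0.004,0,0.015],0],[[0,0,0],[0.0045,0,0.018],0],[[0,0,0],[0.005,0,0.021],0],[[0,0,0],[0.0055,0,0.024],0],[[0,0,0],[0.006,0,0.026],0]]'; python3 go.py 551.5 -130 115 3.054
```

```text
time: 6.1
tool_pos: [553.7, -129.0, 125.4]
tcp_rot: [3.141, -0.0, 3.056]
contact_force: [-0.9, 0.4, -0.4]
grip_width: 0.5
finger_force: 0.3
turn [ 0.01 -0.    0.13] shift mm [ 2.1 -1.2 10.4] t 6.1 F [-0.85  0.45 -0.36] pos [ 553.7 -129.   125.4]
```

```bash
python3 -m handwheel '[[[0,0,0],[0.0005,0,0.0015],0],[[0,0,0],[0.001,0,0.003],0],[[0,0,0],[0.001,0,0.0045],0],[[0,0,0],[0.0015,0,0.006],0],[[0,0,0],[0.0015,0,0.007],0],[[0,0,0],[0.0015,0,0.0075],0],[[0,0,0],[0.002,0,0.008],0],[[0,0,0],[0.002,0,0.0085],0]]'; python3 go.py 551.5 -130 115 3.054
```

```text
time: 6.9
tool_pos: [551.7, -128.9, 117.2]
tcp_rot: [3.142, 0.0, 3.056]
contact_force: [0.6, -0.7, 0.5]
grip_width: 0.3
finger_force: 0.3
turn [0.   0.01 0.13] shift mm [ 0.1 -1.1  2.2] t 6.9 F [ 0.59 -0.66  0.53] pos [ 551.7 -128.9  117.2]
```

```bash
python3 -m handwheel '[[[0,0,0],[0,0,0.0005],0],[[0,0,0],[0,0,0.001],0],[[0,0,0],[0,0,0.0015],0],[[0,0,0],[0,0,0.002],0],[[0,0,0],[0,0,0.0025],0],[[0,0,0],[0,0,0.0025],0]]'; python3 go.py 551.5 -130 115 3.054
```

```text
time: 7.5
tool_pos: [551.7, -128.8, 114.5]
tcp_rot: [3.141, -0.0, 3.056]
contact_force: [0.6, 0.1, -0.1]
grip_width: 0.4
finger_force: 0.0
turn [ 0.01 -0.01  0.13] shift mm [ 0.1 -1.2 -0.5] t 7.5 F [ 0.63  0.06 -0.11] pos [ 551.7 -128.8  114.5]
```

```bash
python3 -m handwheel '[[[0,0,0],[0,0,0.0005],0],[[0,0,0],[0,0,0.001],0],[[0,0,0],[0,0,0.0015],0],[[0,0,0],[0,0,0.0015],0]]'; python3 - <<'E'
from lid import *
for n in("side","top"):
    c=capture(n); cv2.imwrite(f"pics/{n}1.png",c["image"][:,:,::-1]); measure(n,c)
print(get_obs()["contact_force"],get_obs()["tool_pos"])
E
```

```text
time: 7.9
tool_pos: [551.7, -128.8, 114.2]
tcp_rot: [-3.141, 0.001, 3.056]
contact_force: [-3.1, 1.8, 8.5]
grip_width: 0.5
finger_force: 4.1
side tilt 0.0010538693449118595 yaw from tilt 0.527505505970736 rect ((-1.3438186645507812, 24.139236450195312), (235.19850158691406, 263.0518798828125), 54.79301834106445)
rect corners
 [[ 481.  -162.5  114.3]
 [ 743.1 -185.3  114.1]
 [ 763.5   49.   113.9]
 [ 501.5   71.8  114.1]]  ctr [622.3 -56.7 114.1]
red height [21.1 34.6 49.8]
wing top 41 [527.4 -51.5 161.9]
[-0.99 -0.11 -0.09]
top tilt 0.0004906824949789996 yaw from tilt -0.18225490729548746 rect ((16.62120819091797, -43.95649719238281), (263.565185546875, 230.870849609375), 5.376843452453613)
rect corners
 [[ 500.3   72.7  112.9]
 [ 479.9 -157.2  112.8]
 [ 742.5 -180.5  112.7]
 [ 762.9   49.5  112.7]]  ctr [621.4 -53.9 112.8]
red height [ 21.4  24.6 102.6]
wing top 6 [521.6 -47.4 216.5]
[-0.39 -0.92  0.04]
[-3.60848234  0.96994882  7.6285522 ] [ 551.71899614 -128.84595514  114.19547964]
```

```bash
python3 -m handwheel '[[[0,0,0],[0,0,-0.003],0],[[0,0,0],[0,0,-0.015],0],[[0,0,0],[0,0,-0.035],0],[[0,0,0],[0,0,-0.06],0],[[0,0,0],[0,0,-0.085],0.3],[[0,0,0],[0,0,-0.11],0.5],[[0,0,0],[0,0,-0.13],1],[[0,0,0],[0,0,-0.14],1]]'; python3 - <<'E'
from lid import *
for n in("side","top"):
    c=capture(n); cv2.imwrite(f"pics/{n}2.png",c["image"][:,:,::-1])
    hsv=cv2.cvtColor(c["image"],cv2.COLOR_RGB2HSV); roi=np.zeros(hsv.shape[:2],bool)
    if n=="top": roi[130:270,300:440]=1
    else: roi[150:280,260:440]=1
    red=roi&((hsv[...,0]<8)|(hsv[...,0]>172))&(hsv[...,1]>150)&(hsv[...,2]>50)
    R=world(c,red); T=R[(R[:,2]>157)&(R[:,2]<168)]
    r=cv2.minAreaRect(T[:,:2].astype(np.float32)); print(n,len(T),r,np.median(T[:,2]),T.mean(0))
    F=R[(R[:,2]>130)&(R[:,2]<141)]; print("flange",len(F),cv2.minEnclosingCircle(F[:,:2].astype(np.float32)))
    B=(abs(hsv[...,0].astype(int)-110)<12)&(hsv[...,1]>150)&roi
    Q=world(c,B); print("lid z front/back",np.median(Q[Q[:,0]<520][:,2]),np.median(Q[Q[:,0]>720][:,2]))
E
```

```text
time: 8.8
tool_pos: [552.4, -129.1, 255.9]
tcp_rot: [-3.141, 0.004, 3.056]
contact_force: [-0.3, -0.2, 0.2]
grip_width: 27.7
finger_force: 0.0
side 114 ((537.1320190429688, -50.081268310546875), (14.330289840698242, 39.513694763183594), 88.15978240966797) 162.65140083493895 [538.6029306  -51.51437675 162.20705661]
flange 126 ((536.8447265625, -52.2737922668457), 20.25558090209961)
lid z front/back 114.09863577732244 114.09743930818411
top 110 ((535.7947387695312, -47.188392639160156), (13.280962944030762, 39.51274871826172), 82.76932525634766) 161.47910475453182 [536.72212029 -46.70292513 161.38757082]
flange 163 ((536.4229125976562, -47.191131591796875), 21.816558837890625)
lid z front/back 112.87837732336811 112.80549075034583
```

View pics/side2.png

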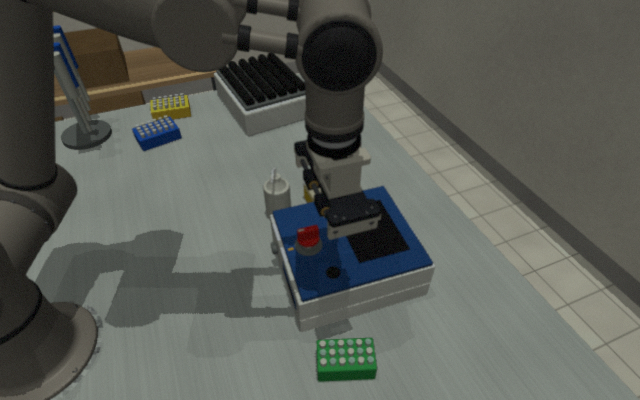

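The lid is shut and level (114 mm) and the wing is clear at (309,237). The gripper sits above and behind it at (350,215).

```bash
python3 go.py 536.5 -48.8 200 3.054
```

```text
turn [-0.04  0.18  0.13] shift mm [22.8 78.7 54.7] t 8.9 F [ 0.59 -0.05  0.24] pos [ 552.3 -129.1  254.8]
```

```bash
python3 -m handwheel '[[[0,0,0],[0.005,0.015,0],0.6],[[0,0,0],[0.01,0.035,0],0.6],[[0,0,0],[0.016,0.055,0],0.6],[[0,0,0],[0.021,0.07,0.005],0.6],[[0,0,0],[0.023,0.077,0.02],0.6],[[0,0,0],[0.023,0.0785,0.035],0.6],[[0,0,0],[0.023,0.0785,0.05],0.6],[[0,0,0],[0.023,0.0785,0.055],0.6],[[0,0,0],[0.023,0.0785,0.055],0.6]]'; python3 go.py 536.5 -48.8 143 3.054
```

```text
time: 9.8
tool_pos: [534.7, -48.1, 197.0]
tcp_rot: [3.141, -0.003, 3.057]
contact_force: [-0.4, 0.1, 0.5]
grip_width: 54.9
finger_force: 0.0
turn [ 0.03 -0.16  0.15] shift mm [-2.  -0.6 54. ] t 9.8 F [-0.42  0.07  0.48] pos [534.7 -48.1 197. ]
```

```bash
python3 -m handwheel '[[[0,0,0],[-0.001,-0.0005,0.01],0.6],[[0,0,0],[-0.0015,-0.0005,0.023],0.6],[[0,0,0],[-0.0015,-0.0005,0.036],0.6],[[0,0,0],[-0.0015,-0.0005,0.046],0.6],[[0,0,0],[-0.0015,-0.0005,0.051],0.6],[[0,0,0],[-0.0015,-0.0005,0.0525],0.6],[[0,0,0],[-0.0015,-0.0005,0.0525],0.6]]'; python3 - <<'E'
from lid import *
print(get_obs()["tool_pos"],get_obs()["contact_force"])
c=capture("side"); cv2.imwrite("pics/side3.png",cv2.resize(c["image"][180:300,250:410,::-1],None,fx=4,fy=4))
E
```

```text
time: 10.5
tool_pos: [537.1, -49.4, 145.9]
tcp_rot: [3.142, 0.0, 3.056]
contact_force: [0.5, -0.0, 0.0]
grip_width: 54.9
finger_force: 0.0
[537.14381498 -49.36902122 145.8556753 ] [ 0.54219486 -0.03102594  0.02775315]
```

View pics/side3.png

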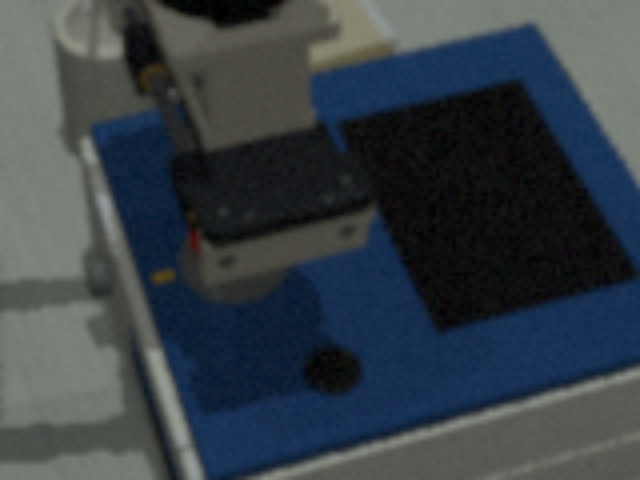

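The fingers straddle the wing; its red end shows at (192,237) in the crop. I'll go down 2.5 mm more and then close.

```bash
python3 -m handwheel '[[[0,0,0],[0,0,0.0015],0.6],[[0,0,0],[0,0,0.0025],0.5],[[0,0,0],[0,0,0.0025],0.4],[[0,0,0],[0,0,0.0025],0.3],[[0,0,0],[0,0,0.0025],0.22],[[0,0,0],[0,0,0.0025],0.18],[[0,0,0],[0,0,0.0025],0.15],[[0,0,0],[0,0,0.0025],0],[[0,0,0],[0,0,0.0025],0],[[0,0,0],[0,0,0.0025],0],[[0,0,0],[0,0,0.0025],0],[[0,0,0],[0,0,0.0025],0]]'; python3 go.py 536.5 -48.8 143 3.054
```

```text
time: 11.75
tool_pos: [537.1, -47.4, 143.3]
tcp_rot: [3.138, 0.0, 3.056]
contact_force: [0.9, 8.5, 1.1]
grip_width: 14.1
finger_force: 30.0
turn [0.19 0.01 0.13] shift mm [ 0.5 -1.5  0.3] t 11.75 F [0.88 8.46 1.11] pos [537.1 -47.4 143.3]
```

```bash
python3 -m handwheel '[[[0,0,0],[0,0.001,0],0],[[0,0,0],[0,0.002,0],0],[[0,0,0],[0,0.002,0],0],[[0,0,0],[0,0.002,0],0]]'; python3 go.py 537 -47.4 143 3.054
```

```text
time: 12.15
tool_pos: [537.2, -47.1, 143.3]
tcp_rot: [3.141, 0.0, 3.056]
contact_force: [-0.6, 2.5, 0.8]
grip_width: 13.6
finger_force: 30.0
turn [0.03 0.01 0.12] shift mm [ 0.1 -0.3  0.3] t 12.15 F [-0.58  2.54  0.82] pos [537.2 -47.1 143.3]
```

```bash
python3 -m handwheel '[[[0,0,0],[0,0.0003,0.0005],0],[[0,0,0],[0,0.0006,0.001],0],[[0,0,0],[0,0.0006,0.0015],0],[[0,0,0],[0,0.0006,0.002],0],[[0,0,0],[0,0.0006,0.0025],0],[[0,0,0],[0,0.0006,0.003],0],[[0,0,0],[0,0.0006,0.0035],0],[[0,0,0],[0,0.0006,0.004],0],[[0,0,0],[0,0.0006,0.0045],0],[[0,0,0],[0,0.0006,0.005],0]]'; python3 go.py 537 -47.4 143 3.054
```

```text
time: 13.15
tool_pos: [537.2, -47.0, 138.4]
tcp_rot: [-3.141, 0.0, 3.056]
contact_force: [-2.1, 1.7, 5.7]
grip_width: 13.8
finger_force: 30.0
turn [-0.02  0.02  0.12] shift mm [ 0.2 -0.4 -4.6] t 13.15 F [-2.08  1.67  5.66] pos [537.2 -47.  138.4]
```

```bash
python3 -m handwheel '[[[0,0,0],[0,0,0.0004],0],[[0,0,0],[0,0,0.0008],0],[[0,0,0],[0,0,0.0008],0]]' | egrep 'tool_pos|contact'
```

```text
tool_pos: [537.2, -47.0, 137.6]
contact_force: [-1.5, 0.1, 5.0]
```

```bash
python3 -m handwheel '[[[0,0,0],[0,0,0.0004],0],[[0,0,0],[0,0,0.0004],0]]' | egrep 'tool_pos|contact'
```

```text
tool_pos: [537.2, -47.0, 137.2]
contact_force: [-2.8, 0.5, 6.5]
```

```bash
python3 -m handwheel '[[[0,0,0],[0,0,0.0004],0],[[0,0,0],[0,0,0.0008],0],[[0,0,0],[0,0,0.0008],0]]' | egrep 'tool_pos|contact'
```

```text
tool_pos: [537.3, -47.0, 136.5]
contact_force: [-1.9, 0.6, 6.6]
```

```bash
python3 -m handwheel '[[[0,0,0],[0,0,0.0004],0],[[0,0,0],[0,0,0.0004],0]]' | egrep 'tool_pos|contact'
```

```text
tool_pos: [537.3, -47.0, 136.1]
contact_force: [-1.6, 1.7, 6.7]
```

```bash
python3 -m handwheel '[[[0,0,0],[0,0,0.0004],0],[[0,0,0],[0,0,0.0008],0],[[0,0,0],[0,0,0.0008],0]]' | egrep 'tool_pos|contact'
```

```text
tool_pos: [537.3, -47.0, 135.3]
contact_force: [-1.6, 0.9, 6.6]
```

```bash
python3 -m handwheel '[[[0,0,0],[0,0,0.0004],0],[[0,0,0],[0,0,0.0008],0],[[0,0,0],[0,0,0.0008],0]]' | egrep 'tool_pos|contact'
```

```text
tool_pos: [537.3, -47.0, 134.5]
contact_force: [-2.0, 1.6, 6.1]
```

```bash
python3 -m handwheel '[[[0,0,0],[0,0,0.0004],0],[[0,0,0],[0,0,0.0008],0],[[0,0,0],[0,0,0.0008],0]]' | egrep 'tool_pos|contact'
```

```text
tool_pos: [537.2, -47.0, 133.7]
contact_force: [-2.1, 0.7, 6.3]
```

```bash
python3 -m handwheel '[[[0,0,0],[0,0,0.0004],0],[[0,0,0],[0,0,0.0008],0],[[0,0,0],[0,0,0.0008],0]]' | egrep 'tool_pos|contact'
```

```text
tool_pos: [537.3, -47.0, 133.5]
contact_force: [-2.9, 0.5, 10.8]
```

The force jumped from 6.3 to 10.8 N at z ≈ 133.5, so the bar is on the stop. I'll ease off 0.7 mm and start turning.

```bash
python3 -m handwheel '[[[0,0,0],[0,0,-0.0007],0],[[0,0,4],[0,0,-0.0007],0],[[0,0,8],[0,0,-0.0007],0],[[0,0,12],[0,0,-0.0007],0],[[0,0,16],[0,0,-0.0007],0],[[0,0,20],[0,0,-0.0007],0],[[0,0,20],[0,0,-0.0007],0]]'; python3 -c "
from h import *;print(get_obs()['moment'])"
```

```text
time: 16.05
tool_pos: [537.2, -46.9, 133.7]
tcp_rot: [-3.142, 0.0, 2.705]
contact_force: [-1.8, 1.5, 7.5]
grip_width: 13.7
finger_force: 30.0
[0.15054001 0.40934456 0.026636  ]
```

```bash
python3 -m handwheel '[[[0,0,4],[0,0,0],0],[[0,0,8],[0,0,0],0],[[0,0,12],[0,0,0],0],[[0,0,16],[0,0,0],0],[[0,0,20],[0,0,0],0],[[0,0,24],[0,0,0],0],[[0,0,28],[0,0,0],0],[[0,0,32],[0,0,0],0],[[0,0,36],[0,0,0],0],[[0,0,36],[0,0,0],0]]'; python3 -c "
from h import *;print(get_obs()['moment'])"
```

```text
time: 17.05
tool_pos: [537.3, -46.7, 133.7]
tcp_rot: [3.141, 0.0, 2.077]
contact_force: [-2.1, 1.6, 7.3]
grip_width: 13.7
finger_force: 30.0
[ 0.35485673  0.35264044 -0.00244011]
```

```bash
python3 -m handwheel '[[[0,0,4],[0,0,0],0],[[0,0,8],[0,0,0],0],[[0,0,12],[0,0,0],0],[[0,0,16],[0,0,0],0],[[0,0,20],[0,0,0],0],[[0,0,24],[0,0,0],0],[[0,0,28],[0,0,0],0],[[0,0,31],[0,0,0],0],[[0,0,33],[0,0,0],0],[[0,0,35],[0,0,0],0],[[0,0,35],[0,0,0],0]]'; python3 -c "
from h import *;print(get_obs()['moment'])"
```

```text
time: 18.15
tool_pos: [537.6, -46.6, 133.8]
tcp_rot: [3.14, -0.0, 1.467]
contact_force: [-1.0, 2.5, 7.6]
grip_width: 13.9
finger_force: 30.0
[0.40730955 0.31296953 0.00979088]
```

```bash
python3 -m handwheel '[[[0,0,0],[0,0,-0.0005],0],[[0,0,0],[0,0,-0.001],0],[[0,0,0],[0,0,-0.0015],0],[[0,0,0],[0,0,-0.002],0],[[0,0,0],[0,0,-0.0025],0],[[0,0,0],[0,0,-0.003],0],[[0,0,0],[0,0,-0.003],0]]'|egrep 'pos|contact'
```

```text
tool_pos: [537.5, -46.6, 136.7]
contact_force: [-1.0, 3.1, 5.8]
```

```bash
python3 -m handwheel '[[[0,0,0],[0,0,-0.0004],0],[[0,0,0],[0,0,-0.0008],0],[[0,0,0],[0,0,-0.0008],0]]'|egrep 'pos|contact'
```

```text
tool_pos: [537.6, -46.6, 137.4]
contact_force: [-0.1, 3.2, 6.0]
```

```bash
python3 -m handwheel '[[[0,0,0],[0,0,-0.0004],0],[[0,0,0],[0,0,-0.0008],0],[[0,0,0],[0,0,-0.0008],0]]'|egrep 'pos|contact'
```

```text
tool_pos: [537.6, -46.6, 138.2]
contact_force: [-0.2, 2.4, 5.7]
```

```bash
python3 -m handwheel '[[[0,0,0],[0,0,-0.0003],0],[[0,0,0],[0,0,-0.0006],0],[[0,0,0],[0,0,-0.0006],0]]'|egrep 'pos|contact'
```

```text
tool_pos: [537.5, -46.6, 138.8]
contact_force: [0.1, 2.4, 5.6]
```

```bash
python3 -m handwheel '[[[0,0,0],[0,0,-0.0003],0],[[0,0,0],[0,0,-0.0006],0],[[0,0,0],[0,0,-0.0006],0]]'|egrep 'pos|contact'
```

```text
tool_pos: [537.5, -46.6, 138.9]
contact_force: [2.4, 3.3, 1.4]
```

The bar caught at z = 138.9 and the force dropped to about 1 N. Releasing.

```bash
python3 -m handwheel '[[[0,0,0],[0,0,0],0.25],[[0,0,0],[0,0,0],0.4],[[0,0,0],[0,0,0],0.6],[[0,0,0],[0,0,0],0.6],[[0,0,0],[0,0,0],0.6],[[0,0,0],[0,0,-0.005],0.6],[[0,0,0],[0,0,-0.02],0.6],[[0,0,0],[0,0,-0.045],0.6],[[0,0,0],[0,0,-0.07],0.6],[[0,0,0],[0,0,-0.095],0.6],[[0,0,0],[0,0,-0.115],0.6],[[0,0,0],[0,0,-0.12],0.6]]'; python3 go.py 450 60 260 1.467
```

```text
time: 21.25
tool_pos: [538.1, -46.9, 261.9]
tcp_rot: [3.137, 0.001, 1.468]
contact_force: [0.3, 0.3, -0.0]
grip_width: 55.6
finger_force: 0.0
turn [0.28 0.03 0.06] shift mm [ 97.3 -98.7   1.3] t 21.25 F [ 0.27  0.25 -0.03] pos [538.1 -46.9 261.9]
```

```bash
python3 -m handwheel '[[[0,0,0],[0.005,-0.01,0],0.6],[[0,0,0],[0.025,-0.03,0],0.6],[[0,0,0],[0.05,-0.05,0],0.6],[[0,0,0],[0.08,-0.07,0],0.6],[[0,0,0],[0.11,-0.09,0],0.6],[[0,0,0],[0.14,-0.1,0],0.6],[[0,0,0],[0.16,-0.11,0],0.6],[[0,0,0],[0.17,-0.11,0],0.6],[[0,0,0],[0.17,-0.11,0],0.6]]'|egrep 'time|contact'; python3 - <<'E'
from lid import *
ims=[]
for n in("side","top"):
    c=capture(n); im=c["image"]
    ims.append(cv2.resize((im[170:310,250:450] if n=="side" else im[130:270,250:450+20-20])[:,:,::-1],(560,392)) if 0 else cv2.resize(im[(170 if n=="side" else 135):(270 if n=="side" else 235),(260 if n=="side" else 300):(420 if n=="side" else 460),::-1],None,fx=2.5*1.0,fy=2.5,interpolation=cv2.INTER_CUBIC))
    hsv=cv2.cvtColor(im,cv2.COLOR_RGB2HSV); roi=np.zeros(hsv.shape[:2],bool)
    if n=="top": roi[130:270,300:440]=1
    else: roi[150:280,260:440]=1
    red=roi&((hsv[...,0]<8)|(hsv[...,0]>172))&(hsv[...,1]>150)&(hsv[...,2]>50)
    R=world(c,red); print(n,"red z",np.percentile(R[:,2],[5,50,95,99])); zt=np.percentile(R[:,2],96); T=R[(R[:,2]>zt-5)]
    print(len(T),cv2.minAreaRect(T[:,:2].astype(np.float32)))
    B=(abs(hsv[...,0].astype(int)-110)<12)&(hsv[...,1]>150)&roi; Q=world(c,B); print(np.median(Q[Q[:,0]<520][:,2]),np.median(Q[Q[:,0]>720][:,2]))
cv2.imwrite("pics/end.png",np.hstack(ims))
E
```

```text
time: 22.15
contact_force: [0.8, -0.2, -0.5]
side red z [132.22262302 136.17567316 159.38056521 160.20395513]
101 ((538.4805908203125, -49.84896469116211), (40.56547927856445, 13.86012077331543), 84.04456329345703)
114.15563960160762 114.04153824416272
top red z [130.010821   133.59807608 158.62745541 159.73244048]
101 ((536.3680419921875, -46.645145416259766), (41.00300598144531, 13.434502601623535), 83.25013732910156)
112.74106414105438 112.68782506716491
```

View pics/end.png

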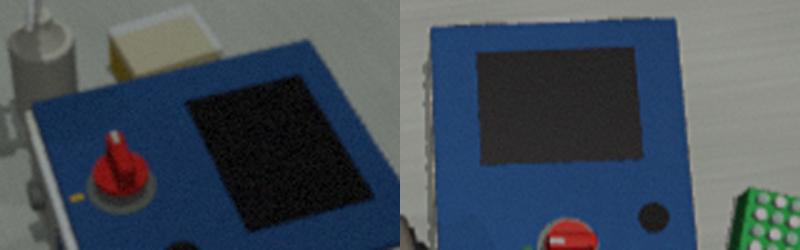

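The wing (at about 118,165 in the left half and 572,240 in the right) now lies along y with its white line towards the green mark. It stays about 4 mm lower than before, and the lid is level.

```bash
python3 -c "
from plant import close_job;print(close_job())"
```

```text
the job is handed in; nothing more can be done
None
```

The job is handed in at about 22 s: the blue lid is shut and level, and the red wing is turned about 91° clockwise and stays down in its notch, pressed with at most about 11 N; the rack, bottle and tip box were not touched.

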